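# Throw the locking power lever of the vanity tool steriliser

## Robot

A 7-joint arm with a two-finger parallel gripper is mounted at the origin on the work surface. World frame = base frame: x ahead of the robot, y to its left, z up, the work surface at z = 0. Lengths are in m, angles in rad, forces in N, time in s.
With the tool pointing down it reaches from about 0.4 to 0.875 m from the base axis. Payload 19.3 kg.
Tool frame: the origin (TCP) lies between the finger pads; the fingertips stand 25 mm ahead of it and the grasp point (between the pads) lies 6 mm ahead of it (ctrl.finger_overhang is the distance from the TCP to the fingertips, in m); z points along the fingers, y is the line along which they close (so a half turn about z gives the same grasp; the last joint's range is limited). The gripper opens to 85 mm and grips with 20 to 120 N. Pads are 22 mm wide; open, the fingers measure 114 mm over their backs; the gripper's body (76 mm by 85 mm) begins 54 mm behind the grasp point. The pads swing forward as they close: fully open they stand 13 mm farther back than shut.
Start: joints at [-1.399, 0.521, -0.036, 1.599, 0.021, 1.021, -0.113], TCP at [0.15, 0.607, 0.256] pointing down, gripper open.
Joint ranges: [-2.91, 2.91], [-0.3, 2.13], [-1.5, 1.42], [0.17, 2.43], [-1.26, 4.41], [0.16, 1.93], [-2.52, 2.52]. Speed limits (rad/s): [1.89, 1.89, 2.39, 2.39, 3.01, 3.01, 3.01].

## Interface

Orientations are given as a unit quaternion [w, x, y, z].
In Python, from cell import ctrl gives the robot as it stands.
- The arm moves only by the tool arm_command, never from a script. Its argument "increments" is a list of rows, each a list of 7 numbers: the shift along the tool's x, y, z in cm, then the turn, a rotation vector about the tool's x, y, z in rad, then the finger opening in cm, from 0 to 8.54. A call has exactly 10 rows; each row is the pose to reach, as a shift and turn from the pose commanded when the call began, along the tool's axes at that moment; what a row does not reach only later rows make up. A row lasts 1/12 s, in which the tool goes at most 41.7 mm and 7.16 degrees, less where a joint would pass 70% of its speed; a pose out of reach is approached as far as the arm can. A call with a gripper value outside its range is refused whole. The fingers move at their own pace and stop on an object; "force" is the grip in N (left out, the last holds). Time passes only in rows, so rows that repeat a pose let the fingers close, or fill a call up. It gives the time, the measured TCP pose, the force, the opening and the grip force at its end, in the units of the state.
- ctrl.read_state(): the state, without advancing time (a new reading comes with each control period).
- ctrl.get_image(name): name is "side" or "top" or "wrist"; returns the picture (420x560x3 uint8, blue, green, red); there is no depth.
- ctrl.camera_info(name): a dict with "fx", "fy", "cx", "cy" (pixels), "D" ([k1, k2, p1, p2, k3] as OpenCV has them; the pictures are not rectified), "R" (3x3) and "t" (3): a world point X has camera coordinates R X + t. Camera axes: x right, y down, z forward; pixel columns grow to the right and rows downward; lengths in m; the calibration is good to about 2 mm. A picture is of the moment at which its call begins: read the wrist's pose just before it. camera_info takes no time and is no camera call; for the wrist camera it gives the pose at the moment of the call.
- ctrl.finish_job(): hands the job in; it is judged then, once.
The state is a dict: "time_s": time; "q": joint angles; "qvel": joint speeds; "joint_torque": joint torques, N m; "tool_pos": TCP position; "tool_rot": TCP orientation; "wrist_force": force on the tool from outside, world axes, zero at the start; "torque": the same for the moment, N m; "grip_width": finger opening in m; "grasp_force": force on a finger pad.
Only numpy, scipy, OpenCV 4.12 (cv2) and the standard library are available. Lean on these libraries where they do the work, as an engineer would, in place of code of your own. Each camera call takes 0.05 s, during which the arm holds its last target. There are 200 camera calls.

## Task

Switch on the tool steriliser on the vanity: take its locking lever (the one on top of the white box with the crossbar head and the guard), pull it outward along its own length until its pin clears the guard, swing it over to lean the other way, towards the back of the box, and leave it fully home in the notch there. Do not move the slim plain dimmer lever beside it.

Things in the scene. Friction and masses are not known exactly. Their poses are not given: they have to be found in the camera images.
- lock_plate: Locking lever's square aluminium plate, 64 x 64 x 4 mm, level on the deck of a low white box (200 deep, 280 wide, deck 85 mm above the table). Origin: centre of its underside; z up; +x to the back of the box, away from its drawer front; y along the pivot axis, which lies 10 mm above the origin. The lever swings in the x-z plane, at the start leaning 0.42 rad from upright towards -x.
- lock_head (a point): Centre of the locking lever's crossbar head: steel cylinder 18 mm thick, 26 mm long along the plate's y (pinch its flat ends from above), 66 mm from the pivot along the lever when home: 27 mm to -x and 70 mm above the plate's origin at the start. Below it, on the lever, a cross pin sits behind a steel guard (up to 30 mm above the pivot, 26 mm wide in y) that blocks the swing.
- lock_flip (a joint): Swing of the locking lever about its pivot, rad: 0 leaning 0.42 rad to the plate's -x (off), 0.42 upright, 0.84 leaning 0.42 rad to +x (on); hard stops at both ends. Light friction, it stays where left. Locked, it has only about 0.1 rad of play at either end.
- lock_pull (a joint): How far the locking lever is pulled out along its own length, m: 0 home, 0.018 at the stop. A spring draws it home: 4 N at home, 8.5 N fully out. About 0.010 clears the guard; 0.013 to 0.016 is comfortable for the whole swing.
- dimmer_tip (a point): Top of the dimmer lever: slim plain round steel bat, 11 mm thick, 61 mm long from its pivot, no head, no guard, on a like plate on the same deck, 136 mm from the locking lever's along y, on either side. It swings loosely the same way, starts at any lean and stays where left. To be left alone.

How it is judged:
By the outcome, as a careful person would: the job done as asked, in the order asked, and still so for the second after the job is handed in, with the robot touching nothing.
It also fails if it takes over 32 s, if anything falls off the work surface, if the arm or the gripper's body presses on something with over 40 N, if the wrist force passes 120 N, or if a joint passes its speed limit or range.

## Working session

There is one attempt and no reset: what is moved stays moved. The work goes in short steps, Python scripts to look and compute and a tool call to move; the robot and the scene stay as the last step left them, time stands still between calls to the robot, and variables do not carry over. Pictures are saved under pics/ and viewed, at most 10 in all, crops included, and the job is handed in when it is done.

Besides the shell and the picture viewer there is one more tool, called after ">>>" in YAML: its name, and indented under it one key for each argument. arm_command: Moves the arm, as the interface text tells. Its arguments: {"type":"object","properties":{"increments":{"type":"array"},"force":{"type":"number"}},"required":["increments"]}

```bash
mkdir -p pics; ls
python3 - <<'E'
from cell import ctrl
import cv2
for n in ("top","side"):
    cv2.imwrite(f"pics/{n}0.png",ctrl.get_image(n))
    i=ctrl.camera_info(n);print(n,i)
s=ctrl.read_state();print(s)
E
```

```text
pics
top {'fx': 413.32438206863185, 'fy': 413.32438206863185, 'cx': 279.1193752589411, 'cy': 210.0509251138408, 'D': array([-0.0710654,  0.       ,  0.       ,  0.       ,  0.       ]), 'R': array([[ 0.14237588, -0.98979827, -0.00533829],
       [-0.96802403, -0.13811437, -0.20941323],
       [ 0.20653955,  0.03498299, -0.97781266]]), 't': array([-0.0234557 ,  0.56780814,  0.675408  ])}
side {'fx': 417.3799520286131, 'fy': 417.3799520286131, 'cx': 279.20724056649834, 'cy': 212.73638040303874, 'D': array([-0.06875574,  0.        ,  0.        ,  0.        ,  0.        ]), 'R': array([[ 0.88379002, -0.46784158, -0.00628178],
       [-0.29443052, -0.54566812, -0.78457439],
       [ 0.36362875,  0.69524856, -0.62000287]]), 't': array([-0.45171861,  0.28955001,  0.50084674])}
{'time_s': 0.1, 'q': array([-1.3992207 ,  0.52193572, -0.03630591,  1.59993562,  0.02122708,
        1.02111455, -0.11283469]), 'qvel': array([-6.95512511e-04, -1.60748394e-03,  1.40645952e-03,  1.05586532e-05,
        1.49486119e-04, -4.64599072e-05, -1.24961044e-03]), 'joint_torque': array([ 2.34603620e-03, -9.28478765e+01,  1.98308766e+00, -3.70523500e+01,
        1.80673582e-02,  5.38540684e-03, -5.10781979e-05]), 'tool_pos': array([0.14962643, 0.60654449, 0.25580068]), 'tool_rot': array([-8.60748223e-06,  1.20618613e-01,  9.92698794e-01, -5.03855401e-04]), 'wrist_force': array([-0.2892556 ,  0.17973318, -1.256616  ]), 'torque': array([-0.04252511, -0.02251472,  0.00521077]), 'grasp_force': 0.0, 'grip_width': 0.0851877564077442}
```

View pics/top0.png

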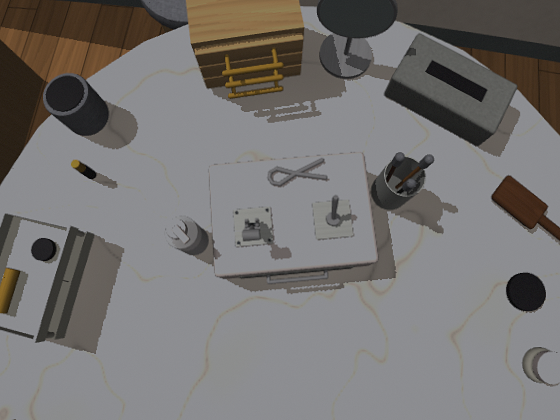

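View pics/side0.png

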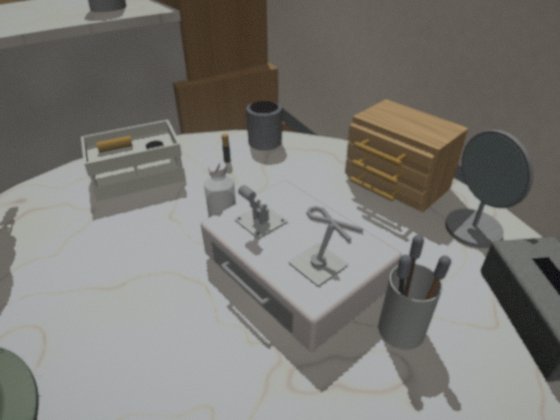

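The top view shows the lock plate at about (253,227), with its crossbar head at (252,237), leaning to the drawer side. The dimmer is at (333,219). The side view shows the lock head at (247,190). Next I'll zoom in.

Run:
```python
import cv2,numpy as np
a=cv2.imread("pics/top0.png")[195:255,220:300];b=cv2.imread("pics/side0.png")[175:245,225:305]
f=lambda c:cv2.resize(c,(400,int(400*c.shape[0]/80)),interpolation=cv2.INTER_CUBIC)
a,b=f(a),f(b);h=max(a.shape[0],b.shape[0])
p=lambda c:np.vstack([c,np.zeros((h-c.shape[0],400,3),np.uint8)])
cv2.imwrite("pics/z.png",cv2.convertScaleAbs(np.hstack([p(a),p(b)]),alpha=1.3))
```

```text
(no output)
```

View pics/z.png

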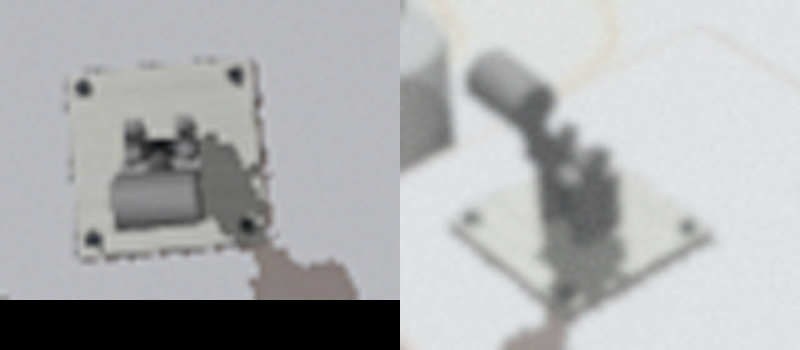

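The zoom shows the plate's screws at (83,88), (235,75), (93,239) and (247,226), and the head centre at (157,199) in the top crop. In the side crop the head centre is at (111,84).

```bash
cat > h.py <<'E'
import cv2,numpy as np
from cell import ctrl
def ray(i,p):
    K=np.array([[i['fx'],0,i['cx']],[0,i['fy'],i['cy']],[0,0,1]])
    u=cv2.undistortPoints(np.array([[p]],float),K,i['D'])[0,0]
    return -i['R'].T@i['t'], i['R'].T@np.array([*u,1])
def onz(i,p,z):
    c,d=ray(i,p);return c+d*(z-c[2])/d[2]
def tri(i,p,j,q):
    c,d=ray(i,p);e,f=ray(j,q)
    s=np.linalg.lstsq(np.c_[d,-f],e-c,rcond=None)[0]
    a,b=c+s[0]*d,e+s[1]*f;return (a+b)/2,np.linalg.norm(a-b)
E
python3 - <<'E'
from h import *
from scipy.spatial.transform import Rotation as Ro
t,s=ctrl.camera_info("top"),ctrl.camera_info("side")
Z=lambda x,y:(x/5+220-.4,y/5+195-.4)
q=[onz(t,Z(*p),.089) for p in [(83,88),(235,75),(93,239),(247,226)]]
c=np.mean(q,0); yv=(q[0]-q[1]+q[2]-q[3]);yv/=np.linalg.norm(yv);xv=np.array([yv[1],-yv[0],0])
x2=q[0]-q[2]+q[1]-q[3];x2/=np.linalg.norm(x2)
print("plate",c,"x",xv,x2,"y",yv,'yaw',np.arctan2(xv[1],xv[0]))
print("head expected",c-.027*xv+[0,0,.066],"on z",onz(t,Z(157,199),.16),tri(t,Z(157,199),s,(111/5+224.6,84/5+174.6)))
T=Ro.from_quat(ctrl.read_state()['tool_rot'],scalar_first=True).as_matrix();print(T)
E
```

```text
plate [0.52573035 0.09705415 0.089     ] x [0.97404975 0.226334   0.        ] [0.97419481 0.22570881 0.        ] y [-0.226334    0.97404975  0.        ] yaw 0.22831235450821774
head expected [0.49943101 0.09094313 0.155     ] on z [0.50094306 0.09052061 0.16      ] (array([0.50197051, 0.09022373, 0.15985404]), np.float64(0.002095693406003469))
[[-9.70902300e-01  2.39475895e-01 -1.38637954e-04]
 [ 2.39475912e-01  9.70901793e-01 -9.98276854e-04]
 [-1.04459405e-04 -1.00242974e-03 -9.99999492e-01]]
```

>>> arm_command:
  increments:
    - [-2.8, -2.5, -0.5, 0, 0, -0.047, 8.5]
    - [-5.6, -5, -1, 0, 0, -0.094, 8.5]
    - [-8.4, -7.5, -1.5, 0, 0, -0.141, 8.5]
    - [-11.2, -10, -2, 0, 0, -0.188, 8.5]
    - [-14, -12.5, -2.5, 0, 0, -0.235, 8.5]
    - [-16.8, -15, -3, 0, 0, -0.282, 8.5]
    - [-19.6, -17.5, -3.5, 0, 0, -0.329, 8.5]
    - [-22.4, -20, -4, 0, 0, -0.376, 8.5]
    - [-25.2, -22.5, -4, 0, 0, -0.423, 8.5]
    - [-28, -25, -4, 0, 0, -0.47, 8.5]
  force: 60

```text
time_s: 0.93
tool_pos: [0.3623, 0.2953, 0.2966]
tool_rot: [0.0, -0.115, 0.993, 0.0]
wrist_force: [0.9, 0.5, -0.1]
grip_width: 0.0851
grasp_force: 0.0
```

>>> arm_command:
  increments:
    - [-0.8, -3.3, 0, 0, -0.06, 0, 8.5]
    - [-1.6, -6.6, 0, 0, -0.12, 0, 8.5]
    - [-2.4, -9.9, 0, 0, -0.18, 0, 8.5]
    - [-3.2, -13.2, 0.5, 0, -0.24, 0, 8.5]
    - [-4, -16.5, 1.5, 0, -0.3, 0, 8.5]
    - [-4.8, -19.8, 3, 0, -0.36, 0, 8.5]
    - [-5.5, -22, 4.5, 0, -0.42, 0, 8.5]
    - [-5.5, -23.1, 6, 0, -0.42, 0, 8.5]
    - [-5.5, -23.1, 6.8, 0, -0.42, 0, 8.5]
    - [-5.5, -23.1, 6.8, 0, -0.42, 0, 8.5]

```text
time_s: 1.77
tool_pos: [0.4667, 0.0833, 0.2267]
tool_rot: [0.206, -0.111, 0.972, 0.023]
wrist_force: [-1.0, 0.6, 0.1]
grip_width: 0.0848
grasp_force: 0.0
```

Run:
```python
from h import *
from scipy.spatial.transform import Rotation as Ro
s=ctrl.read_state();i=ctrl.camera_info("wrist");im=ctrl.get_image("wrist");cv2.imwrite("pics/w1.png",im)
print(s['tool_pos'],s['q'],Ro.from_quat(s['tool_rot'],scalar_first=True).as_matrix())
K=np.array([[i['fx'],0,i['cx']],[0,i['fy'],i['cy']],[0,0,1]])
pr=lambda X:cv2.projectPoints(np.array([X],float),cv2.Rodrigues(i['R'])[0],i['t'],K,i['D'])[0].ravel()
print("head px",pr([.4995,.0908,.155]),"plate",pr([.5257,.0971,.089]))
```

```text
[0.46673172 0.08331457 0.22666673] [-0.44640973  0.18195189  0.13306698  2.32634021  0.06660146  0.22002551
  1.41481706] [[-8.90895615e-01 -2.24500257e-01  3.94847613e-01]
 [-2.05449102e-01  9.74473906e-01  9.05056462e-02]
 [-4.05087236e-01 -4.90004271e-04 -9.14277907e-01]]
head px [282.13391226 226.91783189] plate [282.11068852 198.97248035]
```

View pics/w1.png

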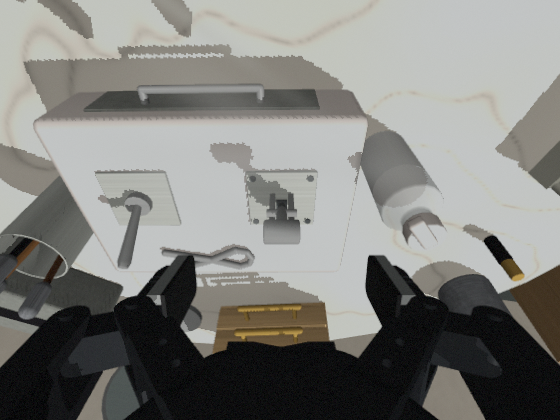

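The wrist view shows the head at (282,232), 5 px from its predicted position and centred between the fingers. Joint 6 is near its lower limit, so I'll grasp with less tilt (about 0.25).

>>> arm_command:
  increments:
    - [0, 0, 0.4, 0, 0.06, 0, 8.5]
    - [0, 0, 0.8, 0, 0.12, 0, 8.5]
    - [-0.1, 0, 2, 0, 0.165, 0, 8.5]
    - [-0.2, 0, 3.2, 0, 0.165, 0, 8.5]
    - [-0.3, 0, 4.5, 0, 0.165, 0, 8.5]
    - [-0.4, 0, 5.8, 0, 0.165, 0, 8.5]
    - [-0.45, 0, 6.6, 0, 0.165, 0, 8.5]
    - [-0.45, 0, 7.2, 0, 0.165, 0, 8.5]
    - [-0.45, 0, 7.2, 0, 0.165, 0, 8.5]
    - [-0.45, 0, 7.2, 0, 0.165, 0, 4.5]

```text
time_s: 2.65
tool_pos: [0.5, 0.0922, 0.1647]
tool_rot: [0.126, -0.113, 0.985, 0.014]
wrist_force: [-0.6, -0.1, -0.5]
grip_width: 0.0752
grasp_force: 0.0
```

Run:
```python
from h import *
s=ctrl.read_state();i=ctrl.camera_info("wrist")
a=ctrl.get_image("wrist");b=ctrl.get_image("side")[140:260,190:350]
cv2.imwrite("pics/w2.png",np.hstack([cv2.resize(a,(400,300)),cv2.resize(b,(400,300))]))
print(s['tool_pos'],s['q'],s['wrist_force'])
```

```text
[0.49999617 0.09217894 0.16470645] [-0.36394145  0.38762913  0.0652551   2.18374835 -0.01575845  0.31679325
  1.50690259] [-0.57787043 -0.08220404 -0.46803439]
```

View pics/w2.png

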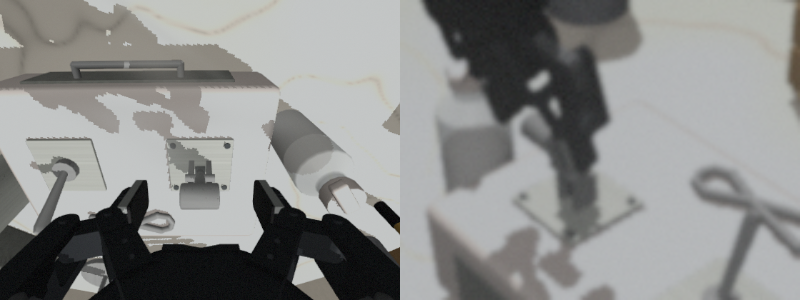

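The wrist view shows the head at (200,193), midway between the fingers at 140 and 262. In the side view the fingers straddle it. Closing.

>>> arm_command:
  increments:
    - [0, -0.1, 0.15, 0, 0, 0, 4.5]
    - [0, -0.1, 0.15, 0, 0, 0, 3.5]
    - [0, -0.1, 0.15, 0, 0, 0, 3.5]
    - [0, -0.1, 0.15, 0, 0, 0, 3.2]
    - [0, -0.1, 0.15, 0, 0, 0, 2.8]
    - [0, -0.1, 0.15, 0, 0, 0, 2.5]
    - [0, -0.1, 0.15, 0, 0, 0, 1.5]
    - [0, -0.1, 0.15, 0, 0, 0, 1]
    - [0, -0.1, 0.15, 0, 0, 0, 1]
    - [0, -0.1, 0.15, 0, 0, 0, 1]
  force: 60

```text
time_s: 3.58
tool_pos: [0.5006, 0.0913, 0.1632]
tool_rot: [0.126, -0.113, 0.985, 0.015]
wrist_force: [-3.4, 0.9, 6.8]
grip_width: 0.025
grasp_force: 58.4
```

Run:
```python
from h import *
from scipy.spatial.transform import Rotation as Ro
s=ctrl.read_state();i=ctrl.camera_info("wrist")
a=ctrl.get_image("wrist");b=ctrl.get_image("side")[140:260,190:350]
cv2.imwrite("pics/w3.png",np.hstack([cv2.resize(a,(400,300)),cv2.resize(b,(400,300))]))
print(s['tool_pos'],s['wrist_force'],s['torque'],s['grip_width'],s['grasp_force'],Ro.from_quat(s['tool_rot'],scalar_first=True).as_matrix())
```

```text
[0.50062524 0.09131893 0.16318022] [-3.41409955  0.89204776  6.75388528] [0.22632849 0.65321815 0.09269764] 0.025012762367960458 58.445245027542114 [[-9.42484240e-01 -2.26442252e-01  2.45860457e-01]
 [-2.19074091e-01  9.74024583e-01  5.72944585e-02]
 [-2.52448015e-01  1.37467983e-04 -9.67610449e-01]]
```

View pics/w3.png

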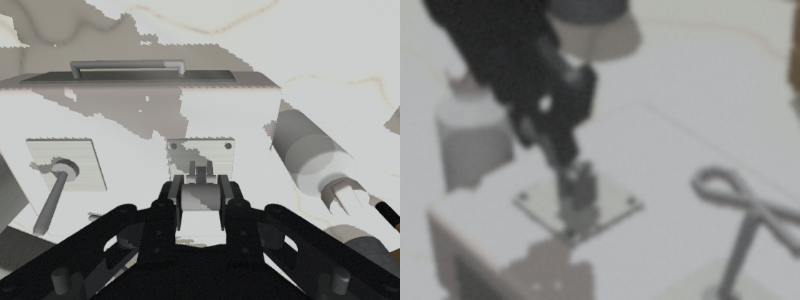

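The fingers hold the head's flat ends: opening is 25 mm at 58 N. Next I'll pull along the lever.

>>> arm_command:
  increments:
    - [0.03, 0, -0.2, 0, 0, 0, 1]
    - [0.07, 0, -0.4, 0, 0, 0, 1]
    - [0.1, 0, -0.6, 0, 0, 0, 1]
    - [0.13, 0, -0.8, 0, 0, 0, 1]
    - [0.17, 0, -1, 0, 0, 0, 1]
    - [0.2, 0, -1.2, 0, 0, 0, 1]
    - [0.22, 0, -1.35, 0, 0, 0, 1]
    - [0.25, 0, -1.5, 0, 0, 0, 1]
    - [0.25, 0, -1.5, 0, 0, 0, 1]
    - [0.25, 0, -1.5, 0, 0, 0, 1]
  force: 80

```text
time_s: 4.52
tool_pos: [0.4946, 0.0898, 0.1769]
tool_rot: [0.126, -0.113, 0.985, 0.014]
wrist_force: [3.6, 3.7, -7.7]
grip_width: 0.0244
grasp_force: 78.9
```

Run:
```python
from h import *
from scipy.spatial.transform import Rotation as Ro
s=ctrl.read_state()
p0=np.array([.5006,.0913,.1632]);p=s['tool_pos'];f=s['wrist_force']
T=Ro.from_quat(s['tool_rot'],scalar_first=True).as_matrix()
xv=np.array([.974,.2263,0]);z=np.array([0,0,1.]);yv=np.cross(z,xv)
u=-np.sin(.42)*xv+np.cos(.42)*z
print("moved",p-p0,"pull",(p-p0)@u*1e3,"perp",(p-p0)@np.cross(yv,u)*1e3,"F u",f@u,f,s['grip_width'],s['grasp_force'])
P=np.array([.5257,.0971,.095])
for a in np.arange(0,.85,.07):
    R=Ro.from_rotvec(yv*a)
    d=R.apply(p-P)+P-p
    print(round(a,2),np.round(T.T@d*100,2))
```

```text
moved [-0.0059709  -0.00153679  0.01368177] pull 15.005878812132174 perp -0.04950363979048817 F u -8.823070018937829 [ 3.63926242  3.68092253 -7.70794994] 0.024402761050353383 78.87190818786621
0.0 [0. 0. 0.]
0.07 [-0.61  0.   -0.05]
0.14 [-1.23  0.   -0.06]
0.21 [-1.84  0.   -0.02]
0.28 [-2.45  0.    0.06]
0.35 [-3.05  0.    0.18]
0.42 [-3.65  0.    0.34]
0.49 [-4.23  0.    0.55]
0.56 [-4.79  0.    0.79]
0.63 [-5.34  0.    1.07]
0.7 [-5.86  0.    1.39]
0.77 [-6.36  0.    1.75]
0.84 [-6.84  0.    2.14]
```

>>> arm_command:
  increments:
    - [-0.3, 0, -0.03, 0, 0.035, 0, 1]
    - [-0.8, 0, -0.05, 0, 0.09, 0, 1]
    - [-1.23, 0, -0.06, 0, 0.14, 0, 1]
    - [-1.84, 0, -0.02, 0, 0.21, 0, 1]
    - [-2.45, 0, 0.06, 0, 0.28, 0, 1]
    - [-3.05, 0, 0.18, 0, 0.35, 0, 1]
    - [-3.65, 0, 0.34, 0, 0.42, 0, 1]
    - [-3.65, 0, 0.34, 0, 0.42, 0, 1]
    - [-3.65, 0, 0.34, 0, 0.42, 0, 1]
    - [-3.65, 0, 0.34, 0, 0.42, 0, 1]

```text
time_s: 5.35
tool_pos: [0.5294, 0.0979, 0.1822]
tool_rot: [-0.082, -0.113, 0.99, -0.009]
wrist_force: [1.9, 3.3, -7.9]
grip_width: 0.0244
grasp_force: 79.1
```

Run:
```python
from h import *
from scipy.spatial.transform import Rotation as Ro
s=ctrl.read_state()
p=s['tool_pos'];f=s['wrist_force']
T=Ro.from_quat(s['tool_rot'],scalar_first=True).as_matrix()
xv=np.array([.974,.2263,0]);z=np.array([0,0,1.]);yv=np.cross(z,xv)
P=np.array([.5257,.0971,.095])
p0=np.array([.4946,.0898,.1769])
print(p,"radius",np.linalg.norm(p-P),np.linalg.norm(p0-P),"plate xyz",(p-P)@xv,(p-P)@yv,"F xyz",f@xv,f@yv,f[2],s['grip_width'],s['grasp_force'],s['q'],"tilt",np.arcsin(T[:,2]@xv))
for a in np.arange(0,.5,.06):
    R=Ro.from_rotvec(yv*a)
    print(round(a,2),np.round(T.T@(R.apply(p-P)+P-p)*100,2))
b=ctrl.get_image("side")[140:260,190:350]; a=ctrl.get_image("top")[170:290,200:360]
cv2.imwrite("pics/w4.png",np.hstack([cv2.resize(a,(400,300)),cv2.resize(b,(400,300))]))
```

```text
[0.5293745  0.097874   0.18224806] radius 0.08732883270661207 0.08790966954778068 plate xyz 0.0037541187177218545 -7.766481735057369e-05 F xyz 2.628230514710763 2.7983055982576044 -7.933646332886589 0.024434091627799588 79.08011555671692 [-0.33079086  0.55728019  0.0617591   1.77566802 -0.04905417  0.97458445
  1.55406032] tilt -0.16459552389275903
0.0 [0. 0. 0.]
0.06 [-0.52  0.   -0.05]
0.12 [-1.05  0.   -0.06]
0.18 [-1.57  0.   -0.05]
0.24 [-2.09  0.   -0.  ]
0.3 [-2.61  0.    0.07]
0.36 [-3.12  0.    0.18]
0.42 [-3.63  0.    0.32]
0.48 [-4.12  0.    0.49]
```

View pics/w4.png

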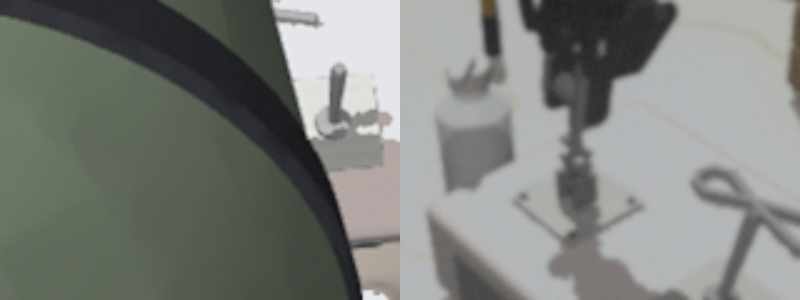

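The side view shows the lever upright in the grip and pulled clear of the guard. The top view is mostly blocked by the arm, but the dimmer at (337,100) still looks undisturbed. Continuing the swing.

>>> arm_command:
  increments:
    - [-0.52, 0, -0.05, 0, 0.06, 0, 1]
    - [-1.05, 0, -0.06, 0, 0.12, 0, 1]
    - [-1.57, 0, -0.05, 0, 0.18, 0, 1]
    - [-2.09, 0, 0, 0, 0.24, 0, 1]
    - [-2.61, 0, 0.07, 0, 0.3, 0, 1]
    - [-3.12, 0, 0.18, 0, 0.36, 0, 1]
    - [-3.63, 0, 0.32, 0, 0.42, 0, 1]
    - [-3.63, 0, 0.32, 0, 0.42, 0, 1]
    - [-3.63, 0, 0.32, 0, 0.42, 0, 1]
    - [-3.63, 0, 0.32, 0, 0.42, 0, 1]

```text
time_s: 6.28
tool_pos: [0.5633, 0.1058, 0.1734]
tool_rot: [-0.286, -0.109, 0.951, -0.033]
wrist_force: [-6.3, 2.1, -6.4]
grip_width: 0.024
grasp_force: 79.1
```

Run:
```python
from h import *
from scipy.spatial.transform import Rotation as Ro
s=ctrl.read_state()
p=s['tool_pos'];f=s['wrist_force']
T=Ro.from_quat(s['tool_rot'],scalar_first=True).as_matrix()
xv=np.array([.974,.2263,0]);z=np.array([0,0,1.]);yv=np.cross(z,xv)
P=np.array([.5257,.0971,.095])
u=np.sin(.42)*xv+np.cos(.42)*z;w=np.cross(yv,u)
print(p,"radius",np.linalg.norm(p-P),"ang",np.arctan2((p-P)@xv,p[2]-P[2]),"F u,w,y",f@u,f@w,f@yv,s['torque'],s['grip_width'],s['q'],"tilt",np.arcsin(T[:,2]@xv))
print("home 15mm tool:",T.T@(-u*1.5),"swing +1mm",T.T@(w*.1))
```

```text
[0.56328734 0.10576463 0.17341508] radius 0.08738883602507933 ang 0.45713123949277573 F u,w,y -8.119549350512397 -2.5921641196432246 3.4378685063496137 [ 0.7901733  -0.57195885 -0.35703771] 0.024032387227083923 [-0.31496604  0.84808271  0.0717882   1.35184509 -0.06684488  1.52901015
  1.57051132] tilt -0.5849778879234819
home 15mm tool: [-2.46429582e-01 -4.04686741e-04  1.47960477e+00] swing +1mm [-9.86347805e-02  2.47854824e-05 -1.64277097e-02]
```

>>> arm_command:
  increments:
    - [-0.1, 0, 0, 0, 0.01, 0, 1]
    - [-0.15, 0, 0, 0, 0.015, 0, 1]
    - [-0.18, 0, 0.18, 0, 0.015, 0, 1]
    - [-0.21, 0, 0.36, 0, 0.015, 0, 1]
    - [-0.25, 0, 0.6, 0, 0.015, 0, 1]
    - [-0.28, 0, 0.8, 0, 0.015, 0, 1]
    - [-0.32, 0, 1, 0, 0.015, 0, 1]
    - [-0.35, 0, 1.2, 0, 0.015, 0, 1]
    - [-0.39, 0, 1.43, 0, 0.015, 0, 1]
    - [-0.39, 0, 1.43, 0, 0.015, 0, 1]

```text
time_s: 7.12
tool_pos: [0.5586, 0.1047, 0.1606]
tool_rot: [-0.293, -0.109, 0.949, -0.033]
wrist_force: [-9.5, 2.0, 0.4]
grip_width: 0.0246
grasp_force: 79.6
```

```bash
cat > st.py <<'E'
from h import *
s=ctrl.read_state()
p=s['tool_pos'];f=s['wrist_force']
xv=np.array([.974,.2263,0]);z=np.array([0,0,1.]);yv=np.cross(z,xv)
P=np.array([.5257,.0971,.095])
u=np.sin(.42)*xv+np.cos(.42)*z;w=np.cross(yv,u);d=p-np.array([.5633,.1058,.1734])
print(p,"moved u,w",d@u,d@w,"radius",np.linalg.norm(p-P),"ang",np.arctan2((p-P)@xv,p[2]-P[2]),"F u,w,y",f@u,f@w,f@yv,s['grip_width'])
E
python3 st.py
```

```text
[0.55864769 0.10470933 0.16060632] moved u,w -0.013630113089860963 0.0008532731024147727 radius 0.07380814166083084 ang 0.47588601186790364 F u,w,y -3.2319658203044144 -8.182317128775622 4.04979288835942 0.024615377670802376
```

>>> arm_command:
  increments:
    - [0, 0, 0.1, 0, 0, 0, 1]
    - [-0.01, 0, 0.2, 0, 0, 0, 1]
    - [-0.01, 0, 0.2, 0, 0, 0, 1]
    - [-0.01, 0, 0.2, 0, 0, 0, 1]
    - [-0.01, 0, 0.2, 0, 0, 0, 1]
    - [-0.01, 0, 0.2, 0, 0, 0, 1]
    - [-0.01, 0, 0.2, 0, 0, 0, 1]
    - [-0.01, 0, 0.2, 0, 0, 0, 1]
    - [-0.01, 0, 0.2, 0, 0, 0, 1]
    - [-0.01, 0, 0.2, 0, 0, 0, 1]

```text
time_s: 7.95
tool_pos: [0.5586, 0.1047, 0.1603]
tool_rot: [-0.292, -0.109, 0.95, -0.033]
wrist_force: [-2.2, 3.6, 18.4]
grip_width: 0.0248
grasp_force: 82.0
```

```bash
python3 st.py
```

```text
[0.55855772 0.10470922 0.1602819 ] moved u,w -0.013962081064145825 0.0009055117991795909 radius 0.07347963464113985 ang 0.4768483946688763 F u,w,y 16.205024840812033 -8.731526853667368 3.961914940697823 0.02476186691060119
```

It's home against the stop, so I'll open and back off.

>>> arm_command:
  increments:
    - [0, 0, -0.15, 0, 0, 0, 2.6]
    - [0, 0, -0.15, 0, 0, 0, 3.5]
    - [0, 0, -0.15, 0, 0, 0, 4.5]
    - [0, 0, -0.15, 0, 0, 0, 5.5]
    - [0, 0, -0.15, 0, 0, 0, 6.5]
    - [0, 0, -0.15, 0, 0, 0, 7]
    - [0, 0, -0.5, 0, 0, 0, 7]
    - [0, 0, -1.5, 0, 0, 0, 7]
    - [0, 0, -3, 0, 0, 0, 7]
    - [0, 0, -5, 0, 0, 0, 7]
  force: 20

```text
time_s: 8.78
tool_pos: [0.5864, 0.111, 0.1997]
tool_rot: [-0.294, -0.109, 0.949, -0.034]
wrist_force: [0.4, -0.8, 0.1]
grip_width: 0.0699
grasp_force: 0.0
```

>>> arm_command:
  increments:
    - [0, 0, -2, 0, 0, 0, 7]
    - [0, 0, -4, 0, 0, 0, 7]
    - [0, 0, -6, 0, 0, 0, 7]
    - [0, 0, -8, 0, 0, 0, 7]
    - [0, 0, -8, 0, 0, 0, 7]
    - [0, 0, -8, 0, 0, 0, 7]
    - [0, 0, -8, 0, 0, 0, 7]
    - [0, 0, -8, 0, 0, 0, 7]
    - [0, 0, -8, 0, 0, 0, 7]
    - [0, 0, -8, 0, 0, 0, 7]

```text
time_s: 9.62
tool_pos: [0.63, 0.1211, 0.2649]
tool_rot: [-0.294, -0.109, 0.949, -0.034]
wrist_force: [0.6, -0.2, -0.3]
grip_width: 0.0698
grasp_force: 0.0
```

Run:
```python
from h import *
s=ctrl.read_state();print(s['time_s'],s['tool_pos'],s['wrist_force'],s['grip_width'])
i=ctrl.camera_info("side")
K=np.array([[i['fx'],0,i['cx']],[0,i['fy'],i['cy']],[0,0,1]])
pr=lambda X:cv2.projectPoints(np.array([X],float),cv2.Rodrigues(i['R'])[0],i['t'],K,i['D'])[0].ravel()
xv=np.array([.974,.2263,0]);P=np.array([.5257,.0971,.095])
for pull in(0,.01):
  for a in(.32,.42): print(pull,a,(pr(P+(.066+pull)*(np.sin(a)*xv+np.cos(a)*np.array([0,0,1])))-[225,175])*5)
b=ctrl.get_image("side");cv2.imwrite("pics/side5.png",b)
a=ctrl.get_image("wrist")
cv2.imwrite("pics/w5.png",np.hstack([cv2.resize(b[175:245,225:305],(400,350),interpolation=cv2.INTER_CUBIC),cv2.resize(a,(400,350))]))
o=cv2.imread("pics/side0.png");d=cv2.absdiff(o,b).max(2)
print("dimmer region diff",(d[215:285,290:350]>40).sum())
```

```text
9.6167 [0.62995611 0.12114014 0.26490148] [ 0.56432394 -0.16984361 -0.28919496] 0.06977856577060071
0 0.32 [215.64580381  32.25582204]
0 0.42 [230.37693618  31.3137588 ]
0.01 0.32 [222.52652104   3.99889759]
0.01 0.42 [239.52325415   3.13231771]
dimmer region diff 646
```

View pics/w5.png

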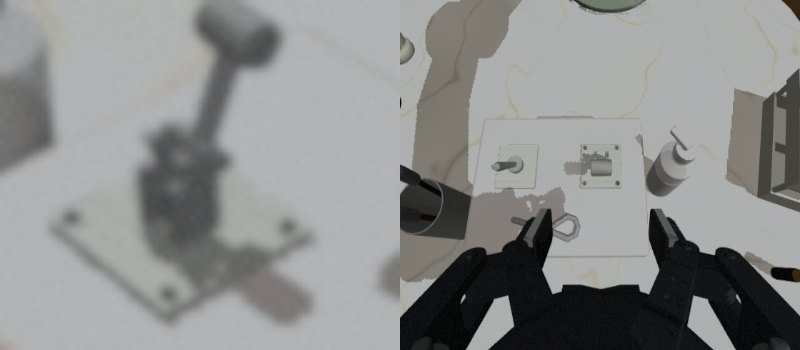

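The side crop shows the head at (237,28), against (230,31) expected for fully home and fully over. The gripper is clear of everything. The arm never came near the dimmer, so the changed pixels around it are most likely the arm's shadow. Handing in.

```bash
python3 -c "
from cell import ctrl
print(ctrl.finish_job())"
```

```text
the job is handed in; nothing more can be done
None
```

I pulled the steriliser's locking lever clear of its guard, swung it to the back and left it home in the rear notch; the dimmer was never approached, and I handed the job in at about 9.7 s with the gripper clear.

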